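Turn the drip carousel and hang the dipping basket

ROBOT

A 6-joint arm with a two-finger parallel gripper is mounted at the origin on a cart in front of the work surface, level with it; the furniture and walls round the work are solid. World frame = base frame: x ahead of the robot, y to its left, z up, the work surface at z = 0. Lengths are in mm, angles in degrees, forces in N, time in s.
With the tool pointing down it reaches from about 350 to 875 mm from the base axis. Payload 15.5 kg.
Tool frame: the origin (TCP) lies on the mounting face of the last link; the fingertips stand 173 mm ahead of it and the grasp point (between the pads) lies 155 mm ahead of it; z points along the fingers, y is the line along which they close (so a half turn about z gives the same grasp; the last joint's range is limited). The gripper opens to 85 mm and grips with 20 to 120 N. Pads are 22 mm wide; open, the fingers measure 114 mm over their backs; the gripper's body (76 mm by 85 mm) begins 54 mm behind the grasp point. The pads swing forward as they close: fully open they stand 13 mm farther back than shut.
Start: joints at [-72.221, 28.281, 77.091, -0, 74.628, -5.472], TCP at [246.723, -574.244, 404.677] pointing down, gripper open.
Joint ranges: [-166.48, 166.48], [-47.26, 123.95], [12.59, 153.08], [-70.14, 250.14], [6.76, 159.57], [-176.63, 176.63]. Speed limits (degrees/s): [108.29, 108.29, 147.25, 172.46, 172.46, 172.46].

INTERFACE

Orientations are given as a 3x3 rotation matrix whose columns are the frame's x, y, z axes.
In Python, from rig import get_obs, capture, camera_model, close_job gives the robot as it stands.
- The arm moves only by the shell command python3 -m handwheel 'ROWS' [FORCE]. ROWS is text: rows parted by semicolons, each of 5 numbers parted by spaces: the shift along the tool's x, y, z in cm, then the turn about the tool's z in degrees, then the opening, from 0 (shut) to 1 (fully open). A call has 1 to 10 rows; each row shifts and turns the commanded pose from where the row before left it, along the tool's axes as they then stand; what a row does not reach is not made up. A row lasts 1/8 s, in which the tool goes at most 62.5 mm and 10.7 degrees, less where a joint would pass 70% of its speed; a pose out of reach is approached as far as the arm can. A call with a gripper value outside its range is refused whole. The fingers move at their own pace and stop on an object; FORCE is the grip in N (left out, the last holds). Time passes only in rows, so rows that do not move let the fingers close. It gives the time, the measured TCP pose, the force, the opening and the grip force at its end, in the units of the state.
- get_obs(): the state, without advancing time (a new reading comes with each control period).
- capture(name): name is "scene" or "top"; returns (picture, depth): 420x560x3 uint8, red, green, blue; 420x560 float32, mm along the optical axis (not along the pixel's ray), 0 where there is no reading.
- camera_model(name): a dict with "fov_y" (degrees; the focal length in pixels is half the picture's height over the tangent of half this angle, whatever the lens; pixels are square), "cx", "cy" (the principal point, pixels), "R" (3x3) and "t" (3): a world point X has camera coordinates R X + t. Camera axes: x right, y down, z forward; pixel columns grow to the right and rows downward; lengths in mm; the calibration is good to about 2 mm. A picture is of the moment at which its call begins. camera_model takes no time and is no camera call.
- close_job(): hands the job in; it is judged then, once.
The state is a dict: "clock": time; "q": joint angles; "qd": joint speeds; "tau": joint torques, N m; "position": TCP position; "orientation": TCP orientation; "wrist_force": force on the tool from outside, world axes, zero at the start; "ft_torque": the same for the moment, N m; "grip_width": opening from 0.0 (shut) to 1.0 (fully open); "grasp_force": force on a finger pad.
Only numpy, scipy, OpenCV 4.12 (cv2) and the standard library are available. Lean on these libraries where they do the work, as an engineer would, in place of code of your own. Each camera call takes 0.05 s, during which the arm holds its last target. There are 200 camera calls.

TASK

Turn the drip carousel by its crank knob until the free hook points out over the drip dish, and leave it standing there. Then pick up the dipping basket, slide its bail onto that hook, past the spring leaf, and push it home until it presses firmly against the rubber buffer (about 10 N; never more than 16 N on the rack), so that the leaf springs up behind it; let go with the basket hanging there. Leave the bottle, the spool and the dapping cube where they are.

Things in the scene. Friction and masses are not known exactly. Their poses are not given: they have to be found in the camera images.
- drip_rack: fixed drip rack: grey round foot (132 mm across), upright 20 mm post; origin at the centre of its underside, on the turning axis. Its -x axis is its front (within 0.35 rad of pointing back along world -x): there, 84 mm from the axis, stands the open drip dish, 88 mm across, 16 mm high
- carousel: turning head on the post; turns about the vertical either way, stays where left (friction 0.2 Nm). Origin on the axis, level with the hook bars' tops (150 mm above the bench). Plate on top: 112 mm across, 5 mm thick, hub cap to 13 mm. Four hooks 90 deg apart; three carry captive baskets like the loose one, reaching 46 mm above the origin. The free hook points along the carousel's -x axis
- free_hook (a point): on top of the free hook's fixed arm, 60 mm from the axis. The bar on it is level, 8x8 mm. Its head (buffer, leaf, bar end) is clamped up to 12 mm nearer or farther each time, to be felt; nominally from the axis: rubber buffer's outer face 79 mm (18 mm wide, top 10 mm above the bar; gives 1 mm per 4 N, 5 mm in all), leaf tip 89 mm, leaf hinge 118 mm, bar end 132 mm
- knob_mid (a point): middle of the black crank knob: upright, freely spinning, 14 mm in diameter, 31 mm tall, on the carousel's plate 45 mm from the axis, 135 deg counterclockwise (seen from above) from the free hook; this point is 21.5 mm above the carousel's origin, 16 mm above the knob's foot
- basket: loose dipping basket standing on the bench: metal cup 48 mm across, 45 mm high, rigid wire bail over it, flat black grip tab on top, 146 mm high in all, about 140 g. Origin at the centre of its underside, z up; the bail lies in its y-z plane: the hook bar goes through it along its x axis, either way round
- bail (a point): centre of the wire at the crown of the basket's bail: 6 mm round wire, level for 10 mm along the basket's y, then sloping down to legs 40 mm apart; 103 mm above the basket's underside; 3 mm above the bar's top when hanging
- tab (a point): grip point in the flat tab above the bail: the tab is 8 mm thick along the basket's x, 24 mm wide along its y, and spans 112 to 146 mm above the underside; this point is 133 mm above the underside
- keeper (a joint): spring leaf on the free hook: 0 = up, 0.26 rad = pressed flat. 6 mm wide, 30 mm long, hinged at its outer end, rising inward at 15 deg to 8 mm above the bar's top. A bail slid inward close over the bar presses it flat (about 5 N at most); it springs up behind the bail about 3 mm before the bail meets the buffer, and then holds the bail
- flux_bottle: white squeeze bottle, 48 mm across, 120 mm high, origin at its foot; leave alone
- solder_spool: spool lying flat, 46 mm across, 24 mm high, origin at its foot; leave alone
- dapping_cube: cube with round hollows, 42 mm, origin at its foot; leave alone
There are look-alikes about, which are no part of the job. Of the things like the basket, leave any that is orange, pink or yellow; of the rest the smaller one is meant.

How it is judged (in metres and radians):
On the way, in this order (a step that is already met when the one before it is completed fails the run):
1. the carousel is turned so that the free hook points over the drip dish (within about 10 degrees) and stands still there (x of free_hook in the frame of drip_rack below -0.05 m and y of free_hook in the frame of drip_rack between -0.01 and 0.01 m and velocity of joint carousel between -0.1 and 0.1 rad/s), for 0.3 s.
2. the bail is past the spring leaf, the leaf is up behind it, and the basket is pressed against the buffer with at least 6 N (x of bail in the frame of carousel between -0.099 and -0.063 m and y of bail in the frame of carousel between -0.012 and 0.012 m and z of bail in the frame of carousel between -0.003 and 0.01 m and value of joint keeper below 0.12 rad and contact force between basket and drip_rack above 6 N), for 0.2 s.
At the end, for the whole second after the job is handed in: free hook over the dish (arm point within 10 mm of the front line); basket hanging on it between buffer and raised leaf (leaf < 0.12 rad, bail 63 to 99 mm from the axis, 12 mm sideways, -3 to 10 mm above the bar top), tilt < 0.2 rad, at rest, released (x of free_hook in the frame of drip_rack below -0.05 m and y of free_hook in the frame of drip_rack between -0.01 and 0.01 m and x of bail in the frame of carousel between -0.099 and -0.063 m and y of bail in the frame of carousel between -0.012 and 0.012 m and z of bail in the frame of carousel between -0.003 and 0.01 m and value of joint keeper below 0.12 rad and angle between basket's own z axis and vertical below 0.2 rad and linear speed of basket below 0.05 m/s); the robot touches nothing.
It fails at once if the basket is pressed on the rack with more than 16 N (contact force between basket and drip_rack above 16 N).
It fails at once if the flux bottle is moved by more than 30 mm (distance of flux_bottle from where it was at the start of the episode above 0.03 m).
It fails at once if the solder spool is moved by more than 30 mm (distance of solder_spool from where it was at the start of the episode above 0.03 m).
It fails at once if the dapping cube is moved by more than 30 mm (distance of dapping_cube from where it was at the start of the episode above 0.03 m).
It also fails if it takes over 61 s, if anything falls off the work surface, if the arm or the gripper's body presses on something with over 40 N, if the wrist force passes 120 N, or if a joint passes its speed limit or range.

## Working session

There is one attempt and no reset: what is moved stays moved. The work goes in short steps, Python scripts to look and compute and a shell command to move; the robot and the scene stay as the last step left them, time stands still between calls to the robot, and variables do not carry over. Pictures are saved under pics/ and viewed, at most 10 in all, crops included, and the job is handed in when it is done.

```bash
mkdir -p pics; ls; cat > h.py <<'E'
import numpy as np, cv2
from rig import get_obs, capture, camera_model
def K(n,shape=(420,560)):
    m=camera_model(n); f=shape[0]/2/np.tan(np.radians(m['fov_y'])/2)
    return f,m['cx'],m['cy'],np.array(m['R']),np.array(m['t'])
def cloud(n,d):
    f,cx,cy,R,t=K(n); v,u=np.mgrid[:d.shape[0],:d.shape[1]]
    c=np.stack([(u-cx)/f*d,(v-cy)/f*d,d],-1)
    P=(c-t)@R; P[d<=0]=np.nan; return P
def ray(n,u,v,z):
    f,cx,cy,R,t=K(n); o=-R.T@t; r=R.T@np.array([(u-cx)/f,(v-cy)/f,1]); return o+r*(z-o[2])/r[2]
def proj(n,X):
    f,cx,cy,R,t=K(n); c=R@np.array(X)+t; return c[0]/c[2]*f+cx,c[1]/c[2]*f+cy
def shot(n):
    p,d=capture(n); np.savez(f'{n}.npz',p=p,d=d); return p,d
E
python3 - <<'E'
from h import *
for n in('scene','top'):
    p,d=shot(n); cv2.imwrite(f'pics/{n}0.png',p[...,::-1]); f,cx,cy,R,t=K(n); print(n,f,cx,cy,-R.T@t,R[2],camera_model(n).keys())
o=get_obs();print(o)
E
```

```text
pics
scene 465.0911748447044 283.5499419380469 205.59892757857028 [-181.77858281  519.06827044 1135.58677238] [ 0.51577333 -0.39768144 -0.75883289] dict_keys(['fov_y', 'cx', 'cy', 'R', 't'])
top 492.5761390490285 288.2249023652183 209.10919794258209 [ 3.34129426e+02 -7.60993110e-01  1.40546187e+03] [ 0.11822176 -0.00167549 -0.9929858 ] dict_keys(['fov_y', 'cx', 'cy', 'R', 't'])
{'clock': 0.1, 'q': array([-7.22216791e+01,  2.83097353e+01,  7.71230568e+01,  7.39611417e-04,
        7.46289462e+01, -5.47158908e+00]), 'qd': array([-0.05580569,  0.06073509, -0.08580434,  0.02914348,  0.06882349,
        0.03345832]), 'tau': array([ 1.94809007e-03, -8.83591461e+01, -3.84558392e+01, -1.03583495e-04,
        5.15693668e-03,  8.69376413e-05]), 'position': array([ 246.6790961 , -574.11336451,  404.18012658]), 'orientation': array([[ 9.18793202e-01,  3.94739093e-01, -3.17157052e-04],
       [ 3.94739204e-01, -9.18792632e-01,  1.02987896e-03],
       [ 1.15131926e-04, -1.07144011e-03, -9.99999419e-01]]), 'wrist_force': array([-0.05047829,  0.09816495, -0.98875993]), 'ft_torque': array([-0.08611355,  0.02500781,  0.01060383]), 'grasp_force': 0.0, 'grip_width': 1.0030717554923887}
```

View pics/scene0.png

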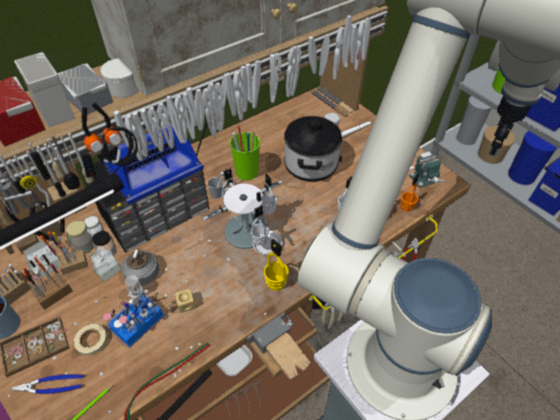

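View pics/top0.png

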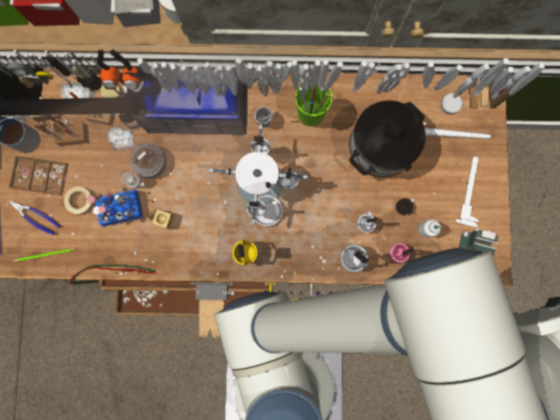

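The scene shows the carousel around top (258,173). Its free hook points left in the top view, at (215,170), and the dish with a captive basket is at (265,210). The loose basket-like things are yellow (245,253), pink (400,252), grey (367,223) and a wider grey one (354,258). I'll take the enlarged crop next.

```bash
python3 - <<'E'
from h import *
z=np.load('top.npz');p,d=z['p'],z['d']
a=cv2.resize(p[95:235,195:325],None,fx=4,fy=4,interpolation=cv2.INTER_CUBIC)[:560]
b=cv2.resize(p[205:275,330:410],None,fx=3.4,fy=3.4,interpolation=cv2.INTER_CUBIC)
im=np.zeros((560,800,3),np.uint8); im[:a.shape[0],:a.shape[1]]=a; im[:b.shape[0],525:525+b.shape[1]]=b[:, :275]
zs=np.load('scene.npz');s=zs['p'][150:240,335:425]
c=cv2.resize(s,None,fx=3,fy=3,interpolation=cv2.INTER_CUBIC); im[280:280+270,525:795]=c
cv2.imwrite('pics/crop1.png',im[...,::-1])
P=cloud('top',d)
# plate top: z ~155
x,y,zz=P[...,0],P[...,1],P[...,2]
reg=np.zeros(d.shape,bool);reg[145:200,230:285]=1
m=reg&(zz>147)&(zz<162); print('plate n',m.sum(),np.nanmedian(P[m],0), (P[m].min(0)+P[m].max(0))/2,P[m].min(0),P[m].max(0))
for (n,u,v,r) in(('g1',367,223,14),('g2',354,258,16),('pink',400,252,12),('yel',245,253,15)):
    q=P[v-r:v+r,u-r:u+r].reshape(-1,3); q=q[q[:,2]>20]
    print(n,len(q),'top',np.nanmax(q[:,2]),q[q[:,2]>110].mean(0) if (q[:,2]>110).any() else '',np.nanmin(q,0),np.nanmax(q,0))
E
```

```text
plate n 1480 [575.25689129  80.15729403 154.92302718] [579.4824065   79.4959504  154.43810854] [508.0649917    9.45070679 147.04637714] [650.89982131 149.541194   161.82983993]
g1 177 top 151.31720630210523 [ 459.56953438 -219.63918065  141.38232551] [ 435.62850566 -243.79424979   20.1095962 ] [ 486.48706925 -194.81697611  151.3172063 ]
g2 375 top 212.47763541282382 [ 363.32914466 -181.37113419  177.61333249] [ 328.18330045 -219.52481308   21.03647269] [ 398.59316305 -147.86791729  212.47763541]
pink 195 top 795.1428502739094 [ 371.28017972 -273.18138731  289.48525478] [ 342.46736553 -337.66421813   20.72695009] [ 404.57675197 -153.07916657  795.14285027]
yel 320 top 196.7051531617475 [372.03596116 112.43783978 166.78271295] [339.54169595  79.77365533  20.37618814] [407.2582396  145.3609743  196.70515316]
```

View pics/crop1.png

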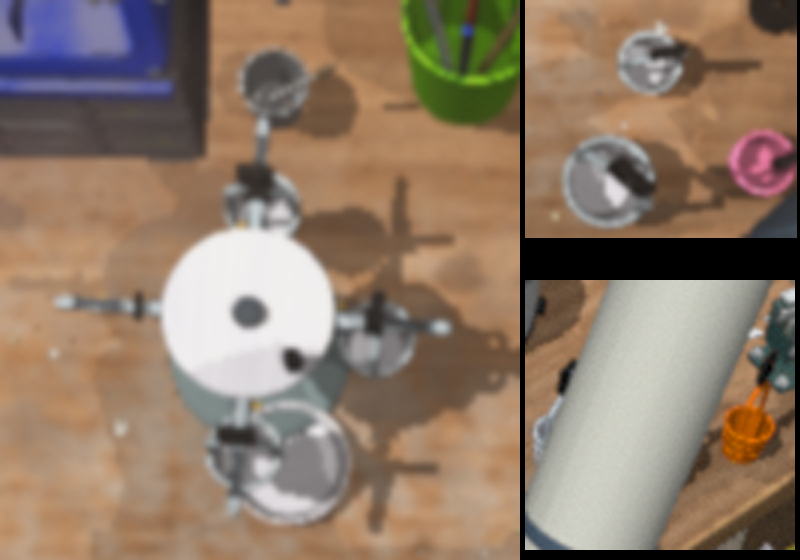

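The smaller grey basket at top (367,223) is 147 mm high and about 50 mm across, so it is the one meant. (354,258) is a taller and wider grey look-alike. The others are coloured: pink (400,252), orange in the scene view, and yellow (245,253). The free hook tip is at about (210,170), the knob at (268,185) and the dish at (267,210).

```bash
cat > meas.py <<'E'
from h import *
def measure(p,d,n='top'):
    P=cloud(n,d); hsv=cv2.cvtColor(p,cv2.COLOR_RGB2HSV)
    out={}
    zz=P[...,2]
    m=((zz>149)&(zz<161)&(hsv[...,1]<60)&(hsv[...,2]>130)).astype(np.uint8)
    m[:, :200]=0; m[:,320:]=0; m[:110]=0; m[230:]=0
    m=cv2.morphologyEx(m,cv2.MORPH_OPEN,np.ones((9,9)))
    c=max(cv2.findContours(m,0,2)[0],key=cv2.contourArea); hull=cv2.convexHull(c)
    w=np.array([ray(n,*q[0],155)[:2] for q in hull],np.float32)
    out['axis']=cv2.minEnclosingCircle(w)
    return out,P,hsv
E
python3 - <<'E'
from meas import *
z=np.load('top.npz');p,d=z['p'],z['d']
o,P,hsv=measure(p,d); ax=np.array(o['axis'][0]);print(o)
zz=P[...,2]
def rel(name,u,v,h):
    w=ray('top',u,v,h)[:2]; r=w-ax; print(name,w.round(1),'r',np.hypot(*r).round(1),'ang',np.degrees(np.arctan2(r[1],r[0])).round(1)); return w
# dark blobs: knob
m=np.zeros(d.shape,np.uint8); m[165:200,235:285]=(hsv[165:200,235:285,2]<70); 
for c in cv2.findContours(m,0,2)[0]:
    if cv2.contourArea(c)>8: M=cv2.moments(c);print('dark',M['m10']/M['m00'],M['m01']/M['m00'],cv2.contourArea(c))
rel('knob',268.2,185,180); rel('hookend',210.5,170.5,150)
rel('dish',267.5,210.5,16)
# foot & dish points by depth
q=P[195:240,240:300].reshape(-1,3); q=q[(q[:,2]>9)&(q[:,2]<22)]; print('dish pts',len(q),cv2.minEnclosingCircle(q[:,:2].astype(np.float32)))
# hook pts
q=P[150:190,205:238].reshape(-1,3); q=q[(q[:,2]>135)&(q[:,2]<165)]; r=q[:,:2]-ax; print('hook',len(q)); 
vx=cv2.fitLine(q[:,:2].astype(np.float32),cv2.DIST_HUBER,0,.01,.01).ravel(); print(vx,np.degrees(np.arctan2(r[:,1].mean(),r[:,0].mean())), np.hypot(*r.T).max())
# basket
s=np.s_[205:242,350:385]; q=P[s].reshape(-1,3); h=hsv[s].reshape(-1,3)
t=q[(q[:,2]>122)]; print('tab',len(t),t.mean(0),cv2.minAreaRect(t[:,:2].astype(np.float32)))
mm=(h[:,2]<70)&(q[:,2]>80); print('darktab',mm.sum(),q[mm].round(0).tolist())
rim=q[(q[:,2]>36)&(q[:,2]<52)]; print('rim',len(rim),cv2.minEnclosingCircle(rim[:,:2].astype(np.float32)))
for n,u,v in(('g2',354,258),('pink',400,252)):
    q=P[v-25:v+25,u-25:u+25].reshape(-1,3); t=q[(q[:,2]>130)&(q[:,2]<215)&(q[:,0]<420)];print(n,t.mean(0),t.min(0),t.max(0))
E
```

```text
{'axis': ((569.9560546875, 94.60273742675781), 44.34305191040039)}
knob [540.3  48.6] r 54.7 ang -122.8
hookend [580.8 200. ] r 106.0 ang 84.1
dish [494.6  55.7] r 84.8 ang -152.7
dish pts 263 ((498.28857421875, 63.28072738647461), 79.41395568847656)
hook 132
[6.9021098e-02 9.9761522e-01 5.7833521e+02 1.6472313e+02] 83.07010405756978 111.10216769726235
tab 40 [ 459.63629101 -219.48858976  141.91011389] ((460.02813720703125, -220.66250610351562), (8.103080749511719, 23.58711814880371), 11.937519073486328)
darktab 25 [[465.0, -227.0, 141.0], [464.0, -228.0, 151.0], [462.0, -211.0, 145.0], [462.0, -214.0, 144.0], [462.0, -216.0, 146.0], [462.0, -219.0, 143.0], [462.0, -221.0, 146.0], [462.0, -224.0, 147.0], [463.0, -227.0, 143.0], [462.0, -229.0, 144.0], [460.0, -209.0, 143.0], [460.0, -211.0, 145.0], [460.0, -214.0, 145.0], [460.0, -216.0, 146.0], [460.0, -219.0, 143.0], [459.0, -221.0, 147.0], [459.0, -223.0, 149.0], [460.0, -226.0, 146.0], [460.0, -229.0, 143.0], [457.0, -209.0, 140.0], [456.0, -210.0, 150.0], [457.0, -217.0, 143.0], [457.0, -221.0, 147.0], [457.0, -224.0, 146.0], [458.0, -228.0, 138.0]]
rim 87 ((460.3942565917969, -220.3968048095703), 26.095638275146484)
g2 [ 362.62853191 -182.16478566  184.54378521] [ 341.94477508 -207.41561304  130.29262486] [ 382.35468108 -161.62937944  212.47763541]
pink [ 380.36978128 -312.24717425  143.99157974] [ 374.00852504 -323.38709401  135.30295702] [ 387.26067552 -301.61827594  150.17626302]
```

```bash
cat > meas.py <<'E'
from h import *
def rel(ax,name,u,v,h):
    w=ray('top',u,v,h)[:2]; r=w-ax; print(name,w.round(1),'r',np.hypot(*r).round(1),'ang',np.degrees(np.arctan2(r[1],r[0])).round(1)); return w
def axis(p,d):
    zz=cloud('top',d)[...,2]; hsv=cv2.cvtColor(p,cv2.COLOR_RGB2HSV)
    m=((zz>147)&(zz<190)).astype(np.uint8); m[:,:225]=0; m[:,290:]=0; m[:140]=0; m[205:]=0
    m=cv2.morphologyEx(m,cv2.MORPH_CLOSE,np.ones((5,5))); m=cv2.morphologyEx(m,cv2.MORPH_OPEN,cv2.getStructuringElement(2,(23,23)))
    c=max(cv2.findContours(m,0,2)[0],key=cv2.contourArea)
    (e,s,a)=cv2.fitEllipse(c); w=ray('top',*e,155)[:2]; print('plate px',e,s,'axis',w,'r',np.mean(s)/2*1250/492.6); return w
E
python3 - <<'E'
from meas import *
z=np.load('top.npz');p,d=z['p'],z['d'];hsv=cv2.cvtColor(p,cv2.COLOR_RGB2HSV)
ax=axis(p,d)
g=hsv[165:200,245:285]; m=np.zeros(d.shape,np.uint8); m[178:194,260:276]=hsv[178:194,260:276,2]<90
M=cv2.moments(m,True); k=(M['m10']/M['m00'],M['m01']/M['m00']); print('knobpx',k,M['m00'],np.percentile(hsv[178:194,260:276,2],[5,50,95]))
rel(ax,'knob',*k,186); rel(ax,'knob_m',*k,175)
P=cloud('top',d)
q=P[176:196,258:278].reshape(-1,3);q=q[(q[:,2]>170)&(q[:,2]<200)];print('knob depth',len(q),q.mean(0))
rel(ax,'hookend',210.5,170.5,150); rel(ax,'dish',267.5,210.5,16)
# dish: bright low-sat rim contours
c=cv2.HoughCircles(cv2.resize(cv2.cvtColor(p,cv2.COLOR_RGB2GRAY)[185:240,240:300],None,fx=4,fy=4,interpolation=2),cv2.HOUGH_GRADIENT,1,50,param1=100,param2=25,minRadius=50,maxRadius=75)
for x,y,r in c[0][:3]: rel(ax,'dishH r%.1f'%(r/4),240+(x+.5)/4-.5,185+(y+.5)/4-.5,16)
# foot centre & dish via scene
z=np.load('scene.npz');Q=cloud('scene',z['d']);q=Q[170:290,190:300].reshape(-1,3);q=q[np.isfinite(q[:,0])]
q=q[(abs(q[:,0]-560)<170)&(abs(q[:,1]-70)<130)]
pl=q[(q[:,2]>150)&(q[:,2]<160)];print('scene plate',len(pl),pl.mean(0))
E
```

```text
plate px (256.8353576660156, 173.22528076171875) (41.42884826660156, 42.18125915527344) axis [574.78808456  79.59399725] r 53.04132880498566
knobpx (268.06666666666666, 184.86666666666667) 15.0 [ 83.  203.5 240. ]
knob [539.7  48.7] r 46.8 ang -138.7
knob_m [541.5  49.2] r 45.1 ang -137.6
knob depth 25 [540.55296271  48.96763025 184.71056849]
hookend [580.8 200. ] r 120.6 ang 87.1
dish [494.6  55.7] r 83.7 ang -163.4Traceback (most recent call last):
  File "<stdin>", line 12, in <module>
TypeError: 'NoneType' object is not subscriptable
```

Measured positions:
- **Axis:** (574.7, 79.8).
- **Knob:** (540.5, 49), at r 45 from the axis, which matches.
- **Hook direction:** about 87°.
- **Dish:** at 196.6°, r 84, which matches. The carousel must turn about +110° counterclockwise.
- **Basket:** (460, -220), tab height matches.

I'm moving to above the knob.

```bash
python3 -m handwheel '4.3 -3.8 0 0 0.5;4.3 -3.8 0 0 0.5;4.3 -3.8 0 0 0.5;4.3 -3.8 0 0 0.5;4.3 -3.8 0 0 0.5;4.3 -3.8 0 0 0.5;4.3 -3.8 0 0 0.5;4.3 -3.8 0 0 0.5;4.3 -3.8 0 0 0.5;4.3 -3.8 0 0 0.5' 40; python3 -m handwheel '4.3 -3.8 0 0 0.5;4.3 -3.8 0 0 0.5;0 0 0 0 0.5;0 0 0 0 0.5'
cat > to.py <<'E'
import sys; from h import *
o=get_obs(); R=np.array(o['orientation']); X=np.array(o['position'])
yaw=np.degrees(np.arctan2(R[1,1],R[0,1])); print('grasp',(X+155*R[:,2]).round(1),'yaw',yaw.round(1),'F',o['wrist_force'].round(1),'grip',o['grip_width'],o['grasp_force'],'t',o['clock'])
if len(sys.argv)>3:
    g=np.array([float(a) for a in sys.argv[1:4]]); print('move cm',(R.T@(g-X-155*R[:,2])/10).round(2), 'turn',(yaw-float(sys.argv[4])) if len(sys.argv)>4 else '')
E
python3 to.py 540.5 49 180
```

```text
clock: 1.35
position: [492.3, -53.5, 404.6]
orientation: [[0.919, 0.395, -0.0], [0.395, -0.919, -0.0], [-0.0, 0.0, -1.0]]
wrist_force: [1.2, -0.2, -0.6]
grip_width: 0.501
grasp_force: 0.0
clock: 1.85
position: [540.6, 48.3, 404.3]
orientation: [[0.919, 0.395, -0.001], [0.395, -0.919, -0.0], [-0.001, -0.0, -1.0]]
wrist_force: [0.4, 0.6, 0.2]
grip_width: 0.499
grasp_force: 0.0
grasp [540.4  48.3 249.3] yaw -66.7 F [0.4 0.6 0.2] grip 0.4986120680633239 0.0 t 1.85
move cm [ 0.04 -0.06  6.93] turn
```

```bash
python3 -m handwheel '0 0 2 0 0.5;0 0 2 0 0.5;0 0 2 0 0.5;0 0 0.9 0 0.5;0 0 0 0 0.5;0 0 0 0 0;0 0 0 0 0;0 0 0 0 0;0 0 0 0 0' 25; python3 to.py
```

```text
clock: 2.98
position: [541.1, 48.4, 336.5]
orientation: [[0.919, 0.395, 0.002], [0.395, -0.919, -0.0], [0.001, 0.001, -1.0]]
wrist_force: [0.0, -0.2, 7.2]
grip_width: 0.151
grasp_force: 26.1
grasp [541.3  48.4 181.5] yaw -66.7 F [ 0.  -0.2  7.2] grip 0.15141895407529304 26.12391337599547 t 2.975
```

```bash
python3 - <<'E'
from h import *
R=np.array(get_obs()['orientation']);C=np.array([574.7,79.8]);A=np.radians(np.linspace(-136.8,-28.4,19))
W=C+45.3*np.c_[np.cos(A),np.sin(A)];D=np.diff(np.vstack([[541.3,48.4],W[1:]]),axis=0)
T=np.c_[D,0*D[:,0]]@R/10; cum=np.round(np.cumsum(T,0),2); print(np.diff(np.vstack([[0,0,0],cum]),axis=0)[:,:2].round(2).tolist())
E
```

```text
[[0.24, 0.42], [0.23, 0.41], [0.27, 0.39], [0.31, 0.36], [0.35, 0.33], [0.38, 0.28], [0.41, 0.25], [0.43, 0.2], [0.45, 0.15], [0.46, 0.11], [0.48, 0.05], [0.47, 0.01], [0.48, -0.04], [0.46, -0.1], [0.46, -0.14], [0.44, -0.18], [0.41, -0.24], [0.39, -0.27]]
```

```bash
python3 -m handwheel '0.24 0.42 0 0 0;0.23 0.41 0 0 0;0.27 0.39 0 0 0;0.31 0.36 0 0 0;0.35 0.33 0 0 0;0.38 0.28 0 0 0;0.41 0.25 0 0 0;0.43 0.2 0 0 0;0.45 0.15 0 0 0;0 0 0 0 0'; python3 to.py
```

```text
clock: 4.22
position: [580.4, 34.9, 336.5]
orientation: [[0.919, 0.395, 0.001], [0.395, -0.919, -0.0], [0.001, 0.001, -1.0]]
wrist_force: [-0.5, 0.8, 6.7]
grip_width: 0.15
grasp_force: 26.2
grasp [580.6  34.9 181.5] yaw -66.7 F [-0.5  0.8  6.7] grip 0.1502048279796799 26.215506853623083 t 4.225
```

```bash
python3 -m handwheel '0.46 0.11 0 0 0;0.48 0.05 0 0 0;0.47 0.01 0 0 0;0.48 -0.04 0 0 0;0.46 -0.1 0 0 0;0.46 -0.14 0 0 0;0.44 -0.18 0 0 0;0.41 -0.24 0 0 0;0.39 -0.27 0 0 0;0 0 0 0 0'; python3 to.py
python3 -m handwheel '0 0 0 0 0;0 0 0 0 0;0 0 0 0 0.5;0 0 0 0 0.5;0 0 0 0 0.5;0 0 -2 0 0.5;0 0 -4 0 0.5;0 0 -4 0 0.5'; python3 to.py 460 -220 300 12
```

```text
clock: 5.48
position: [614.0, 58.6, 336.5]
orientation: [[0.919, 0.395, 0.0], [0.395, -0.919, 0.0], [0.0, -0.0, -1.0]]
wrist_force: [-3.2, 2.4, 9.0]
grip_width: 0.147
grasp_force: 26.4
grasp [614.1  58.6 181.5] yaw -66.7 F [-3.2  2.4  9. ] grip 0.14697637391107524 26.413921957137063 t 5.475
clock: 6.48
position: [614.0, 58.2, 436.6]
orientation: [[0.919, 0.395, -0.001], [0.395, -0.919, -0.0], [-0.001, -0.0, -1.0]]
wrist_force: [0.2, -0.3, -0.3]
grip_width: 0.501
grasp_force: 0.0
grasp [613.9  58.2 281.6] yaw -66.8 F [ 0.2 -0.3 -0.3] grip 0.5007135687495236 0.0 t 6.475
move cm [-25.12  19.48  -1.83] turn -78.75314702621223
```

```bash
python3 -m handwheel '-4.19 3.25 0 0 0.5;-4.19 3.25 0 0 0.5;-4.19 3.25 0 0 0.5;-4.19 3.25 0 0 0.5;-4.19 3.25 0 0 0.5;-4.19 3.25 0 0 0.5;0 0 0 -9.8 0.5;0 0 0 -9.8 0.5;0 0 0 -9.8 0.5;0 0 0 -9.8 0.5'; python3 -m handwheel '0 0 0 -9.8 0.5;0 0 0 -9.8 0.5;0 0 0 -9.8 0.5;0 0 0 -9.8 0.5;0 0 0 0 0.5'; python3 to.py 460 -220 136 12
python3 - <<'E'
from meas import *
p,d=shot('top'); s,ds=shot('scene'); hsv=cv2.cvtColor(p,cv2.COLOR_RGB2HSV)
ax=axis(p,d);P=cloud('top',d)
m=(P[...,2]>168)&(P[...,2]<200); m[:,:240]=0;m[:,280:]=0;m[:150]=0;m[200:]=0
q=P[m&(np.hypot(P[...,0]-574.7,P[...,1]-79.8)<58)]; print('knob',len(q),q.mean(0),np.degrees(np.arctan2(q[:,1].mean()-79.8,q[:,0].mean()-574.7)))
im=np.zeros((560,800,3),np.uint8)
a=cv2.resize(p[110:250,200:310],None,fx=4,fy=4,interpolation=2); im[:,:440]=a
b=cv2.resize(s[170:270,200:290],None,fx=4,fy=4,interpolation=2); im[:400,440:]=b
cv2.imwrite('pics/c2.png',im[...,::-1])
E
```

```text
clock: 7.72
position: [460.0, -220.2, 435.7]
orientation: [[0.458, 0.889, -0.0], [0.889, -0.458, 0.0], [-0.0, -0.0, -1.0]]
wrist_force: [0.8, 0.1, -0.1]
grip_width: 0.497
grasp_force: 0.0
clock: 8.35
position: [460.0, -220.2, 435.7]
orientation: [[-0.201, 0.98, -0.0], [0.98, 0.201, 0.0], [0.0, -0.0, -1.0]]
wrist_force: [0.5, -0.3, 0.5]
grip_width: 0.503
grasp_force: 0.0
grasp [ 460.  -220.2  280.7] yaw 11.6 F [ 0.5 -0.3  0.5] grip 0.5033225519970399 0.0 t 8.35
move cm [ 0.02  0.   14.47] turn -0.3962979458007485
plate px (256.8605041503906, 173.33807373046875) (41.28411102294922, 42.745906829833984) axis [574.49386476  79.52206738] r 53.30771534509694
knob 31 [611.29685938  59.49874661 182.00804656] -29.018299886730503
```

View pics/c2.png

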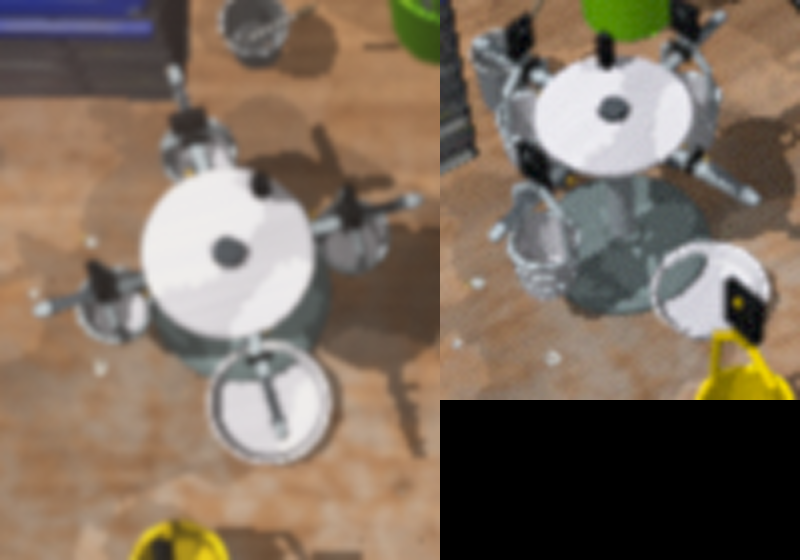

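The top crop shows the hook lying across the middle of the dish, with its end at about px (269.9,218). The dish centre is at (267.4,210). The knob is at -29°, so the hook is at about 196°, as intended. Next I grasp the basket.

```bash
python3 -c "
from meas import *
ax=np.array([574.6,79.7]); rel(ax,'end',269.9,218,150); rel(ax,'end',269.6,218.4,150); rel(ax,'dish',267.3,210.0,16)"
python3 -m handwheel '0 0 4 0 0.5;0 0 4 0 0.5;0 0 4 0 0.5;0 0 2.5 0 0.5;0 0 0 0 0.5;0 0 0 0 0;0 0 0 0 0;0 0 0 0 0;0 0 0 0 0;0 0 0 0 0' 70; python3 to.py
```

```text
end [459.9  43.7] r 120.3 ang -162.6
end [458.8  44.4] r 121.0 ang -163.0
dish [496.   56.3] r 82.0 ang -163.4
clock: 9.7
position: [460.3, -220.4, 292.0]
orientation: [[-0.202, 0.979, 0.002], [0.979, 0.202, -0.001], [-0.002, 0.001, -1.0]]
wrist_force: [-1.8, -0.2, 7.9]
grip_width: 0.082
grasp_force: 68.8
grasp [ 460.6 -220.6  137. ] yaw 11.6 F [-1.8 -0.2  7.9] grip 0.08162737490967255 68.75724077224731 t 9.7
```

```bash
python3 -m handwheel '0 0 -1 0 0;0 0 -3 0 0;0 0 -3 0 0;0 0 -3 -5.4 0;0 0 0 0 0;0 0 0 0 0'; python3 to.py 431.2 35.9 237 17
```

```text
clock: 10.45
position: [459.8, -220.0, 390.6]
orientation: [[-0.292, 0.956, -0.0], [0.956, 0.292, 0.0], [0.0, -0.0, -1.0]]
wrist_force: [0.4, -0.2, -2.8]
grip_width: 0.079
grasp_force: 68.4
grasp [ 459.8 -220.   235.6] yaw 17.0 F [ 0.4 -0.2 -2.8] grip 0.07912947923779771 68.44033241271973 t 10.45
move cm [25.31  4.73 -0.14] turn -0.028397394500526474
```

```bash
python3 -m handwheel '4.22 0.79 0 0 0;4.22 0.79 0 0 0;4.22 0.79 0 0 0;4.22 0.79 0 0 0;4.22 0.79 0 0 0;4.22 0.79 0 0 0;0 0 0 0 0;0 0 0 0 0'; python3 to.py 431.2 35.9 188.5 17
python3 - <<'E'
from meas import *
p,d=shot('top'); s,ds=shot('scene')
im=np.zeros((600,800,3),np.uint8)
im[:,:400]=cv2.resize(p[140:290,210:310],None,fx=4,fy=4,interpolation=2); im[:,400:]=cv2.resize(s[150:300,210:310],None,fx=4,fy=4,interpolation=2)
cv2.imwrite('pics/c3.png',im[...,::-1])
Q=cloud('scene',ds); q=Q[150:320,210:340].reshape(-1,3); q=q[np.isfinite(q[:,0])]
c=q[(np.hypot(q[:,0]-431,q[:,1]-36)<40)]
for lo in range(80,240,10):
    t=c[(c[:,2]>=lo)&(c[:,2]<lo+10)]
    if len(t): print(lo,len(t),t.min(0).round(),t.max(0).round())
E
```

```text
clock: 11.45
position: [431.1, 35.7, 390.1]
orientation: [[-0.293, 0.956, -0.001], [0.956, 0.293, -0.0], [0.0, -0.001, -1.0]]
wrist_force: [-0.5, 0.3, -1.7]
grip_width: 0.08
grasp_force: 68.4
grasp [430.9  35.7 235.1] yaw 17.1 F [-0.5  0.3 -1.7] grip 0.07980467478708911 68.37234735488892 t 11.45
move cm [0.01 0.04 4.66] turn 0.05207411944538265
90 8 [414.  18.  98.] [447.  44. 100.]
100 50 [410.  12. 100.] [452.  56. 110.]
110 59 [409.  15. 110.] [453.  57. 120.]
120 59 [409.  13. 120.] [455.  58. 130.]
130 60 [406.  13. 130.] [453.  59. 140.]
140 89 [406.   9. 140.] [468.  60. 150.]
150 17 [421.  13. 150.] [468.  59. 160.]
160 8 [423.  14. 162.] [439.  58. 170.]
170 13 [422.  13. 171.] [440.  60. 180.]
180 14 [423.  12. 181.] [439.  57. 190.]
190 13 [423.  18. 191.] [435.  55. 199.]
200 8 [426.  36. 200.] [430.  46. 209.]
210 8 [421.  36. 210.] [431.  47. 219.]
220 25 [416.  32. 220.] [448.  49. 230.]
230 38 [414.  26. 230.] [448.  49. 240.]
```

View pics/c3.png

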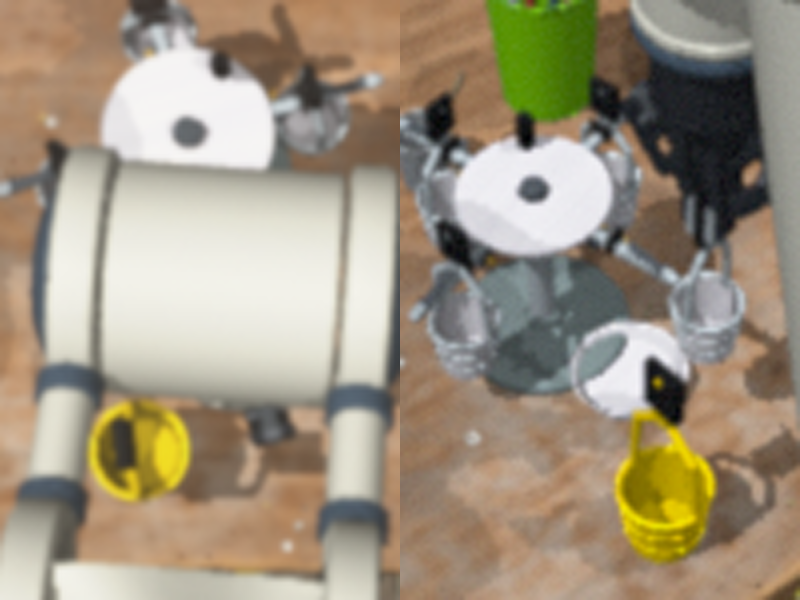

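The scene crop shows the basket hanging upright in the grip at (705,310), in line with the hook and clear of the yellow one. I'm lowering it to bar height and starting to slide.

```bash
python3 -m handwheel '0 0 1.6 0 0;0 0 1.6 0 0;0 0 1.4 0 0;0 0 0 0 0;0 0 0 0 0'; python3 to.py; python3 -m handwheel '0 0.7 0 0 0;0 0.7 0 0 0;0 0.7 0 0 0;0 0.4 0 0 0;0 0.4 0 0 0;0 0 0 0 0'; python3 to.py
```

```text
clock: 12.18
position: [431.4, 35.4, 345.0]
orientation: [[-0.292, 0.956, 0.0], [0.956, 0.292, -0.0], [-0.0, 0.0, -1.0]]
wrist_force: [-0.1, -1.1, -1.4]
grip_width: 0.081
grasp_force: 68.4
grasp [431.4  35.4 190. ] yaw 17.0 F [-0.1 -1.1 -1.4] grip 0.08139639872666139 68.37286949157715 t 12.175
clock: 12.92
position: [459.0, 44.4, 344.6]
orientation: [[-0.293, 0.956, -0.0], [0.956, 0.293, 0.0], [0.0, -0.0, -1.0]]
wrist_force: [1.1, 0.6, -2.0]
grip_width: 0.079
grasp_force: 68.4
grasp [459.   44.4 189.6] yaw 17.1 F [ 1.1  0.6 -2. ] grip 0.07904015951828462 68.39869022369385 t 12.925
```

```bash
python3 -m handwheel '0 0.5 0 0 0;0 0.5 0.05 0 0;0 0.5 0 0 0'; python3 to.py; python3 -m handwheel '0 0.4 0 0 0;0 0.3 0 0 0;0 0.3 0 0 0'; python3 to.py;
```

```text
clock: 13.3
position: [473.6, 48.8, 344.2]
orientation: [[-0.293, 0.956, 0.0], [0.956, 0.293, -0.0], [-0.0, 0.0, -1.0]]
wrist_force: [-0.3, 0.1, -2.0]
grip_width: 0.081
grasp_force: 68.4
grasp [473.6  48.8 189.2] yaw 17.0 F [-0.3  0.1 -2. ] grip 0.08064423859969443 68.38796854019165 t 13.3
clock: 13.68
position: [482.9, 51.7, 344.2]
orientation: [[-0.293, 0.956, 0.0], [0.956, 0.293, -0.0], [-0.0, 0.0, -1.0]]
wrist_force: [-1.0, -0.4, 0.5]
grip_width: 0.082
grasp_force: 68.8
grasp [482.9  51.7 189.2] yaw 17.1 F [-1.  -0.4  0.5] grip 0.08171675906798592 68.7612533569336 t 13.675
```

```bash
for i in 1; do python3 -m handwheel '0 0.2 0 0 0;0 0.2 0 0 0;0 0 0 0 0'; done | grep force; python3 to.py; python3 -m handwheel '0 0.2 0 0 0;0 0.2 0 0 0;0 0 0 0 0' | grep force; python3 to.py
```

```text
wrist_force: [-0.0, -0.4, 0.3]
grasp_force: 68.7
grasp [486.7  52.9 189.2] yaw 17.1 F [-0.  -0.4  0.3] grip 0.08521606335281183 68.73732805252075 t 14.05
wrist_force: [-1.0, -0.1, 0.1]
grasp_force: 68.7
grasp [490.7  54.  189.2] yaw 17.1 F [-1.  -0.1  0.1] grip 0.08532956682352714 68.6939013004303 t 14.425
```

```bash
python3 -m handwheel '0 0.2 0 0 0;0 0 0 0 0' | grep force; python3 to.py; python3 -m handwheel '0 0.1 0 0 0;0 0 0 0 0' | grep force; python3 to.py
```

```text
wrist_force: [-0.7, -0.0, -1.0]
grasp_force: 68.7
grasp [492.5  54.6 189.2] yaw 17.1 F [-0.7 -0.  -1. ] grip 0.07777302693745707 68.67063760757446 t 14.675
wrist_force: [0.3, -0.6, -0.6]
grasp_force: 68.7
grasp [493.4  54.9 189.2] yaw 17.0 F [ 0.3 -0.6 -0.6] grip 0.07975974868582238 68.66513013839722 t 14.925
```

```bash
python3 -m handwheel '0 0.15 0 0 0;0 0 0 0 0' >/dev/null; python3 to.py; python3 -m handwheel '0 0.15 0 0 0;0 0 0 0 0' >/dev/null; python3 to.py;  python3 -m handwheel '0 0.1 0 0 0;0 0 0 0 0' >/dev/null; python3 to.py
```

```text
grasp [494.9  55.3 189.2] yaw 17.0 F [-0.7 -0.1  0.2] grip 0.07531728499101287 68.65068912506104 t 15.175
grasp [496.4  55.8 189.2] yaw 17.1 F [0.2 0.4 0.8] grip 0.08277181267425145 68.66028785705566 t 15.425
grasp [497.4  56.1 189.3] yaw 17.1 F [ 1.  -0.5  0.1] grip 0.07716187976793341 68.66619229316711 t 15.675
```

```bash
python3 -m handwheel '0 0.15 0 0 0;0 0 0 0 0' >/dev/null; python3 to.py; python3 -m handwheel '0 0.1 0 0 0;0 0 0 0 0' >/dev/null; python3 to.py
```

```text
grasp [498.6  56.5 189.1] yaw 17.1 F [ 1.7  0.2 -1.3] grip 0.08117565302044329 68.46367835998535 t 15.925
grasp [499.4  56.8 189.1] yaw 17.1 F [ 0.1 -0.5 -1.5] grip 0.07600395926169447 68.39749217033386 t 16.175
```

```bash
python3 -m handwheel '0 0.1 0 0 0;0 0 0 0 0' >/dev/null; python3 to.py; python3 -m handwheel '0 0.1 0 0 0;0 0 0 0 0' >/dev/null; python3 to.py; python3 -m handwheel '0 0.1 0 0 0;0 0 0 0 0' >/dev/null; python3 to.py
```

```text
grasp [500.5  57.1 189.2] yaw 17.1 F [-0.6 -0.  -2.4] grip 0.07752242621953799 68.39793920516968 t 16.425
grasp [501.5  57.4 189.2] yaw 17.1 F [-0.1  0.9 -2.1] grip 0.07694795020209878 68.39959502220154 t 16.675
grasp [502.1  57.6 189.1] yaw 17.1 F [-2.2  0.9 -0.8] grip 0.07732211183191494 68.4973955154419 t 16.925
```

```bash
python3 -m handwheel '0 0.1 0 0 0;0 0 0 0 0' >/dev/null; python3 to.py; python3 -m handwheel '0 0.07 0 0 0;0 0 0 0 0' >/dev/null; python3 to.py
```

```text
grasp [502.9  57.9 189.1] yaw 17.1 F [-3.7 -1.3 -1. ] grip 0.08383003336280498 68.66906762123108 t 17.175
grasp [503.4  58.1 189. ] yaw 17.1 F [-4.9 -1.9  0.2] grip 0.07704851340945569 68.83575081825256 t 17.425
```

```bash
python3 -c "
from h import *
o=get_obs();print(o['ft_torque'],o['wrist_force'])"; python3 -m handwheel '0 0 0 0 0' >/dev/null; python3 to.py
```

```text
[-0.46500845  1.09050221  0.06450828] [-4.92740533 -1.88156048  0.24212941]
grasp [503.4  58.1 189. ] yaw 17.1 F [-6.  -3.4  0.2] grip 0.07935597663842373 68.81433963775635 t 17.55
```

```bash
python3 -m handwheel '0 0.08 0 0 0;0 0 0 0 0' >/dev/null; python3 to.py; python3 -m handwheel '0 0.06 0 0 0;0 0 0 0 0' >/dev/null; python3 to.py
```

```text
grasp [503.9  58.2 189. ] yaw 17.1 F [-8.2 -3.9  2.2] grip 0.07841187828130751 69.03379797935486 t 17.8
grasp [504.3  58.4 189. ] yaw 17.1 F [-9.2 -3.2  3.5] grip 0.07760246600672516 69.11683201789856 t 18.05
```

```bash
python3 -m handwheel '0 0.02 0 0 0;0 0 0 0 0;0 0 0 0 0;0 0 0 0 0' >/dev/null; python3 to.py; python3 -m handwheel '0 0 0 0 0;0 0 0 0 0;0 0 0 0 0' >/dev/null; python3 to.py
python3 - <<'E'
from h import *
s,ds=shot('scene'); cv2.imwrite('pics/c4.png',cv2.resize(s[160:260,220:320],None,fx=6,fy=6,interpolation=2)[...,::-1])
E
```

```text
grasp [504.4  58.4 188.9] yaw 17.1 F [-9.  -3.7  2.9] grip 0.07712792866481433 69.0781581401825 t 18.55
grasp [504.4  58.4 189. ] yaw 17.1 F [-8.9 -3.8  2.7] grip 0.08491282166113487 69.0698790550232 t 18.925
```

View pics/c4.png

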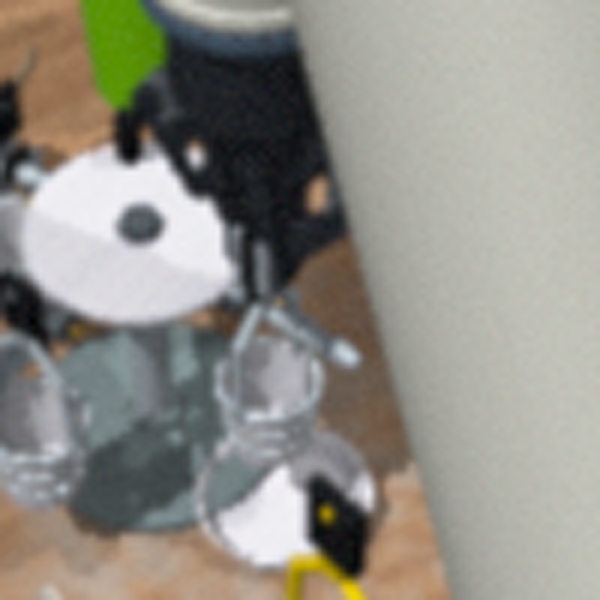

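The crop shows the bar passing through the bail at (265,315) and the basket upright. About 9.7 N was held against the buffer for 0.9 s. The leaf's lift force vanished about 3 mm before contact, so it has sprung up. I'm easing off, lowering the basket onto the bar and releasing it.

```bash
python3 -m handwheel '0 -0.1 0 0 0;0 -0.1 0 0 0;0 -0.05 0 0 0;0 0 0.07 0 0;0 0 0 0 0' >/dev/null; python3 to.py; python3 -m handwheel '0 0 0.06 0 0;0 0 0 0 0' >/dev/null; python3 to.py;python3 -m handwheel '0 0 0.05 0 0;0 0 0 0 0' >/dev/null; python3 to.py
```

```text
grasp [503.   57.8 188.4] yaw 17.0 F [-5.5 -2.6 -0.5] grip 0.07963352147491606 68.68144512176514 t 19.6
grasp [503.   57.8 187.8] yaw 17.1 F [-5.4 -2.4 -0.9] grip 0.0819439554675206 68.70137572288513 t 19.85
grasp [503.   57.8 187.3] yaw 17.1 F [-4.5 -2.2  0.2] grip 0.08121644189991115 68.72203946113586 t 20.1
```

```bash
python3 -m handwheel '0 -0.1 0 0 0;0 -0.05 0 0 0;0 0 0 0 0' >/dev/null; python3 to.py; python3 -m handwheel '0 0 0 0 0.1;0 0 0 0 0.15;0 0 0 0 0.25;0 0 0 0 0.35;0 0 0 0 0.35;0 0 0 0 0.35' 20; python3 to.py
```

```text
grasp [502.   57.5 187.5] yaw 17.1 F [-1.8 -0.  -1.4] grip 0.07615844540991044 68.50658655166626 t 20.475
clock: 21.22
position: [501.7, 57.4, 342.4]
orientation: [[-0.293, 0.956, 0.0], [0.956, 0.293, 0.0], [-0.0, 0.0, -1.0]]
wrist_force: [0.1, -0.5, 0.2]
grip_width: 0.348
grasp_force: 0.0
grasp [501.7  57.4 187.4] yaw 17.0 F [ 0.1 -0.5  0.2] grip 0.3484292611001235 0.0 t 21.225
```

Released with no load on the tool. Next I raise the arm straight up, move aside and check.

```bash
python3 -m handwheel '0 0 -1 0 0.35;0 0 -3 0 0.35;0 0 -4 0 0.35;0 0 -4 0 0.35;-5 0 0 0 0.35;-5 0 0 0 0.35;-5 0 0 0 0.35;-5 0 0 0 0.35;-5 0 0 0 0.35;0 0 0 0 0.35' | grep -E "clock|pos|force"
python3 - <<'E'
from meas import *
p,d=shot('top'); s,ds=shot('scene')
im=np.zeros((480,800,3),np.uint8)
im[:,:400]=cv2.resize(p[140:236,220:300],None,fx=5,fy=5,interpolation=2); im[:,400:]=cv2.resize(s[180:276,230:310],None,fx=5,fy=5,interpolation=2)
cv2.imwrite('pics/c5.png',im[...,::-1])
P=cloud('top',d); q=P[185:225,245:290].reshape(-1,3); t=q[(q[:,2]>175)&(q[:,2]<210)&(q[:,0]<520)]; r=t.mean(0)[:2]-[574.6,79.7]
print('tab',len(t),t.mean(0),t.max(0),'r',np.hypot(*r),np.degrees(np.arctan2(r[1],r[0])))
E
```

```text
clock: 22.48
position: [575.4, -184.6, 462.6]
wrist_force: [0.1, 0.6, -0.1]
grasp_force: 0.0
tab 38 [501.18834645  56.75350862 193.39044679] [507.70036262  67.67835102 200.62034775] r 76.91431820162654 -162.64217165262596
```

View pics/c5.png

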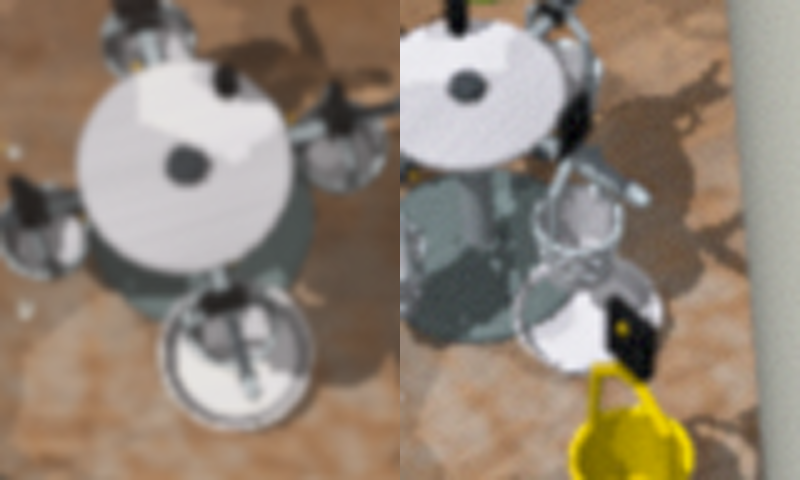

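The basket hangs upright on the hook over the dish. Its tab is at r 77, angle -162.6°, z about 193, between the buffer and the leaf, and the arm is clear.

```bash
python3 -c "
from rig import close_job
print(close_job())"
```

```text
the job is handed in; nothing more can be done
None
```

I handed the job in: the free hook stands over the dish, and the basket, pressed home at about 9.7 N, hangs released on it. The leaf being up behind it is inferred from the force readings, not clearly seen, and no verdict came back.

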